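# Slide the copper heat-spreader plate out over the edge and lay it on the foam pad

## Task

Push the copper plate along its lane towards the robot until its front end sticks out well over the front edge of the slide but the plate still lies flat on it. Then grip it by the part that sticks out, lift it off, and lay it flat, centred on the middle of the black foam pad. Leave the silver plate where it is.

Things in the scene. Friction and masses are not known exactly. Their poses are not given: they have to be found in the camera images.
- copper_plate_mid (a point): Centre (half-way up) of the loose copper-coloured flat plate: 120 mm long (x), 47 wide (y), 6 thick (z), 0.18 kg. It starts flat in either lane of the slide, lengthways, its front end 8 to 28 mm behind the slide's front edge. The rails hide its sides except where it sticks out; its far end face can be pushed. It tips when 60 mm stick out; 40 mm is good to grip.
- silver_plate_mid (a point): Centre of the silver-grey aluminium plate of the same size (120 x 47 x 6 mm), loose, in the other lane. To be left alone.
- slide_edge (a point): Fixed dark-grey metal slide, 190 mm long, 130 wide: middle of its front edge at the lane floors, 45 mm above the bench. x points back along the lanes, y left, z up. Two lanes 50 mm wide, open at both ends, centred at y = +30 and -30 mm, between three white rails 6 mm high (flush with the plates). Free air before the edge; 42 mm or more of empty lane behind each plate.
- pad_top (a point): Middle of the top face of the fixed black foam pad, a square of 156 x 156 mm whose top is 18 mm above the bench, on a grey base. z up, x and y along its sides.
Mind the look-alikes: they are no part of the job. There is more than one size of the part that bears copper_plate_mid; the job needs the largest.

How it is judged:
By the outcome, as a careful person would: the job done as asked, in the order asked, and still so for the second after the job is handed in, with the robot touching nothing.
It also fails if it takes over 48 s, if anything falls off the work surface, if the arm or the gripper's body presses on something with over 40 N, if the wrist force passes 120 N, or if a joint passes its speed limit or range.

## Robot

A 7-joint arm with a two-finger parallel gripper is mounted at the origin on a cart in front of the work surface, level with it; the furniture and walls round the work are solid. World frame = base frame: x ahead of the robot, y to its left, z up, the work surface at z = 0. Lengths are in m, angles in degrees, forces in N, time in s.
With the tool pointing down it reaches from about 0.35 to 0.9 m from the base axis. Payload 19.9 kg.
Tool frame: the origin (TCP) lies on the centre line of the jaws, within the pads' length; the fingertips stand 11 mm ahead of it and the grasp point (between the pads) lies 8 mm behind it; x points along the fingers, y is the direction in which the jaws open and shut, and the axes are right-handed (so a half turn about x gives the same grasp; the last joint's range is limited). The gripper opens to 85 mm and grips with 20 to 120 N. Pads are 22 mm wide; open, the fingers measure 114 mm over their backs; the gripper's body (76 mm by 85 mm) begins 54 mm behind the grasp point. The pads swing forward as they close: fully open they stand 13 mm farther back than shut.
Start: joints at [-71.419, 23.915, -0.59, 92.452, 0.269, 63.638, -3.037], TCP at [0.224, 0.584, 0.242] pointing down, gripper open.
Joint ranges: [-161.28, 161.28], [-22.2, 115.67], [-73.04, 71.86], [3.21, 147.25], [-68.34, 248.33], [10.77, 114.83], [-161.83, 161.83]. Speed limits (degrees/s): [108.29, 108.29, 136.94, 136.94, 172.46, 172.46, 172.46].

## Interface

Orientations are given as [roll, pitch, yaw] about the fixed x, y, z axes, in that order (R = Rz(yaw) Ry(pitch) Rx(roll)).
In Python, from bench import bot, imaging gives the robot as it stands.
- The arm moves only by the tool arm_command, never from a script. Its argument "commands" is a list that holds one entry, the list of rows, each a list of 5 numbers: the shift along the world's x, y, z in mm, then the turn about the world's z in rad, then the gripper's target within -1 to 1 (shut at 1, half-way at 0, fully open at -1). A call has 1 to 12 rows; each row is the pose to reach, as a shift and turn from the pose measured when the call began; what a row does not reach only later rows make up. A row lasts 1/12 s, in which the tool goes at most 41.7 mm and 7.16 degrees, less where a joint would pass 70% of its speed; a pose out of reach is approached as far as the arm can. A call with a gripper value outside its range is refused whole. The fingers move at their own pace and stop on an object; "grip_force" is the grip in N (left out, the last holds). Time passes only in rows, so rows that repeat a pose let the fingers close. It gives the time, the measured TCP pose, the force and the opening at its end, in the units of the state.
- bot.sense(): the state, without advancing time (a new reading comes with each control period).
- imaging.read_camera(name): name is "scene" or "top" or "wrist"; returns a dict with "img" (400x640x3 uint8, blue, green, red), "intrinsics" (3x3 intrinsics, pixels), "D" ([k1, k2, p1, p2, k3] as OpenCV has them; the pictures are not rectified), "world_to_cam" (4x4, takes a point from world to camera coordinates); the wrist camera has in their place "T_tool_cam" (4x4, takes a point from camera to tool coordinates, whose origin is the TCP and whose axes are the tool frame's). Camera axes: x right, y up, looking along -z (the intrinsics and any distortion apply to the point x, -y, -z); pixel columns grow to the right and rows downward; lengths in m; the calibration is good to about 2 mm. A picture is of the moment at which its call begins: read the wrist's pose just before it. There is no depth.
- bot.hand_in(): hands the job in, once; it reports no verdict.
The state is a dict: "t": time; "joint_positions": joint angles; "joint_velocities": joint speeds; "effort": joint torques, N m; "tcp_pos": TCP position; "ee_rot": TCP orientation; "force": force on the tool from outside, world axes, zero at the start; "torque": the same for the moment, N m; "finger_gap": finger opening in m.
Only numpy, scipy, OpenCV 4.12 (cv2) and the standard library are available. Lean on these libraries where they do the work, as an engineer would, in place of code of your own. Each camera call takes 0.05 s, during which the arm holds its last target.

## Working session

There is one attempt and no reset: what is moved stays moved. The work goes in short steps, Python scripts to look and compute and a tool call to move; the robot and the scene stay as the last step left them, time stands still between calls to the robot, and variables do not carry over. Pictures are saved under pics/ and viewed, and the job is handed in when it is done.

Besides the shell and the picture viewer there is one more tool, called after "Request:" as name(argument=value, ...), one argument or row to a line, values as JSON. arm_command: Moves the arm, as the interface text tells. Its arguments: {"type":"object","properties":{"commands":{"type":"array","items":{"type":"array","items":{"type":"array","items":{"type":"number"}}}},"grip_force":{"type":"number"}},"required":["commands"]}

```bash
ls; mkdir -p pics; python3 - <<'E'
from bench import bot, imaging
import cv2
print(bot.sense())
for n in ["scene","top"]:
    c=imaging.read_camera(n); cv2.imwrite(f"pics/{n}0.png",c["img"]); print(n,c["intrinsics"],c["D"],c["world_to_cam"])
E
```

```text
pics
{'t': 0.0, 'joint_positions': array([-71.41899601,  23.94756723,  -0.58952538,  92.48649312,
         0.2712854 ,  63.63837297,  -3.03791591]), 'joint_velocities': array([ 0.10667723, -0.06211142, -0.0362686 ,  0.11522458, -0.09796921,
       -0.10963602, -0.00889602]), 'effort': array([-2.38336934e-04, -8.64404583e+01,  6.78345412e-01, -4.34927058e+01,
        1.89386413e-02,  7.12844456e-03, -6.57701094e-06]), 'tcp_pos': array([0.22346295, 0.58331793, 0.24165837]), 'ee_rot': array([ -84.0301892 ,   89.92884695, -104.98956846]), 'force': array([0.10099227, 0.36809652, 0.21100009]), 'torque': array([-0.04182772,  0.01950288, -0.00400316]), 'finger_gap': 0.08532369998406553}
scene [[516.31035658   0.         315.40513685]
 [  0.         516.31035658 203.40629295]
 [  0.           0.           1.        ]] [-0.053411  0.        0.        0.        0.      ] [[ 0.9162309  -0.40052538  0.01001762 -0.49273826]
 [ 0.25710753  0.60696042  0.75199386 -0.14202758]
 [-0.30727292 -0.68642441  0.65909399 -1.01220429]
 [ 0.          0.          0.          1.        ]]
top [[388.27728542   0.         318.41951206]
 [  0.         388.27728542 201.70181666]
 [  0.           0.           1.        ]] [-0.06574981  0.          0.          0.          0.        ] [[-0.07125888 -0.997447    0.00465355 -0.04051533]
 [ 0.96478725 -0.06773986  0.25415915 -0.54625416]
 [-0.25319505  0.02260078  0.96715122 -0.80994004]
 [ 0.          0.          0.          1.        ]]
```

View pics/scene0.png

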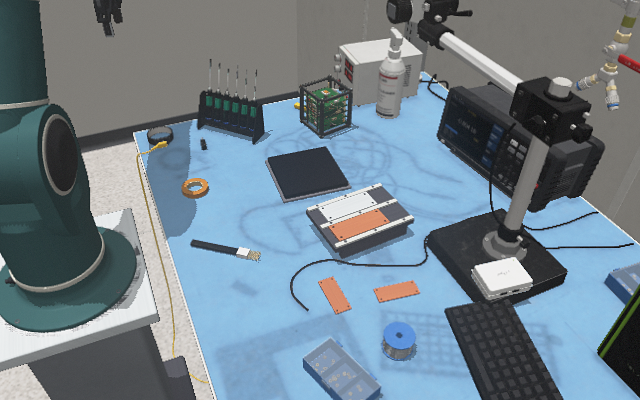

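View pics/top0.png

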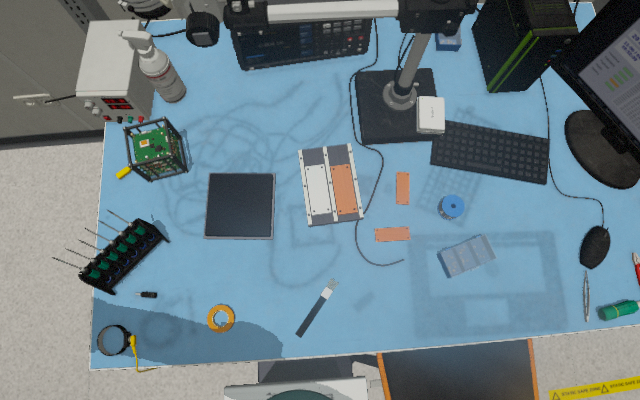

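Candidates for the copper plate in the top view are the plate in the slide's right lane (343,187), a small bench plate at (402,188) and another at (392,234). I choose the one in the slide because it is the largest and lies in a lane. The silver plate is at (317,190) and the pad at (240,206). Next, a close crop to check.

```bash
python3 - <<'E'
import cv2
a=cv2.imread("pics/top0.png"); cv2.imwrite("pics/topc.png",cv2.resize(a[135:245,195:385],None,fx=4,fy=4,interpolation=cv2.INTER_CUBIC))
a=cv2.imread("pics/scene0.png"); cv2.imwrite("pics/scenec.png",cv2.resize(a[135:265,255:425],None,fx=4,fy=4,interpolation=cv2.INTER_CUBIC))
E
```

```text
(no output)
```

View pics/topc.png

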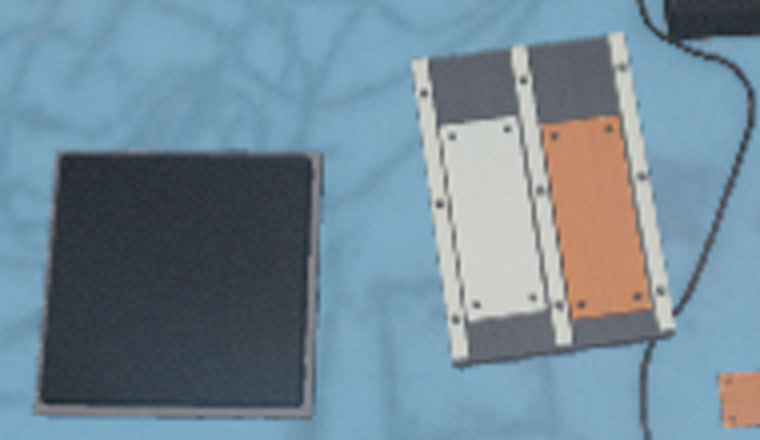

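View pics/scenec.png

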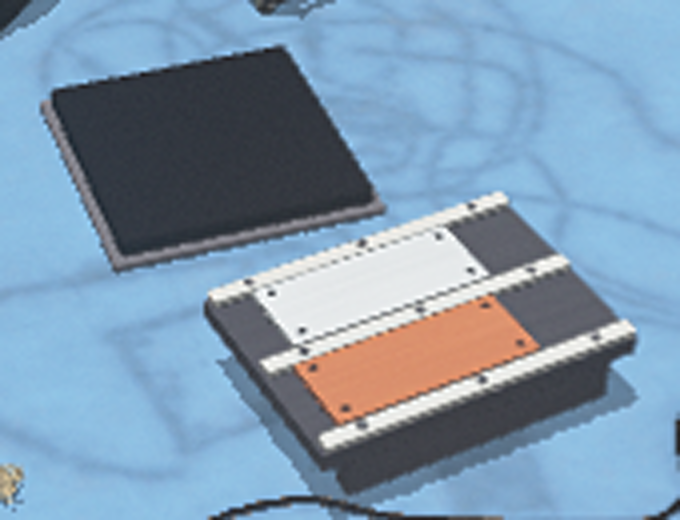

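```bash
cat > h.py <<'E'
import numpy as np, cv2
from scipy.optimize import least_squares
def proj(c,P,W=None):
    W=c["world_to_cam"] if W is None else W
    p=(W[:3,:3]@np.asarray(P,float).T).T+W[:3,3]
    p=p*[1,-1,-1]
    return cv2.projectPoints(p.reshape(-1,1,3),np.zeros(3),np.zeros(3),c["intrinsics"],np.asarray(c["D"],float))[0].reshape(-1,2)
def back(c,uv,z,W=None):
    W=c["world_to_cam"] if W is None else W
    u=cv2.undistortPoints(np.asarray(uv,float).reshape(-1,1,2),c["intrinsics"],np.asarray(c["D"],float)).reshape(-1,2)
    d=np.c_[u[:,0],-u[:,1],-np.ones(len(u))]@W[:3,:3]
    o=-W[:3,:3].T@W[:3,3]
    s=(z-o[2])/d[:,2]
    return o+s[:,None]*d
def rect(p,l,w,z):
    x,y,a=p; q=np.array([[l,w],[l,-w],[-l,-w],[-l,w]])/2
    R=np.array([[np.cos(a),-np.sin(a)],[np.sin(a),np.cos(a)]])
    return np.c_[q@R.T+[x,y],np.full(4,z)]
E
python3 - <<'E'
from h import *
from bench import imaging
T=imaging.read_camera("top");S=imaging.read_camera("scene")
tc=lambda a:np.array(a,float)/4+[195,135]-.4
sc=lambda a:np.array(a,float)/4+[255,135]-.4
# order BL,BR,FR,FL
d={"copper":(.12,.047,.051,tc([(541,126),(617,115),(652,306),(572,320)]),sc([(490,295),(540,346),(340,425),(296,366)])),
"silver":(.12,.047,.051,tc([(441,128),(516,116),(547,311),(470,322)]),sc([(440,228),(491,272),(300,346),(255,290)])),
"pad":(.156,.156,.018,tc([(62,152),(312,153),(303,405),(40,403)]),sc([(282,46),(374,194),(122,254),(52,92)])),
"slide":(.19,.130,.051,tc([(412,60),(624,33),(676,328),(455,362)]),sc([(503,193),(635,325),(322,440),(207,292)]))}
for n,(l,w,z,t,s) in d.items():
    bt=back(T,t,z);bs=back(S,s,z)
    L=lambda b:[np.round(1e3*np.linalg.norm(b[i]-b[(i+1)%4]),1) for i in range(4)]
    print(n,"T",L(bt),"S",L(bs))
    for m,f in (("T",[(T,t)]),("S",[(S,s)]),("TS",[(T,t),(S,s)])):
        r=least_squares(lambda p:np.concatenate([(proj(c,rect(p,l,w,z))-u).ravel() for c,u in f]),[*bt.mean(0)[:2],0],x_scale=[.01,.01,.01])
        print("  ",m,np.round(r.x[:2],4),round(np.degrees(r.x[2]),1),"rms",round(np.sqrt((r.fun**2).mean()),2))
E
```

```text
copper T [np.float64(45.9), np.float64(118.4), np.float64(47.0), np.float64(119.5)] S [np.float64(45.2), np.float64(120.3), np.float64(46.9), np.float64(117.8)]
   T [ 0.5753 -0.1402] 4.5 rms 0.24
   S [ 0.5735 -0.141 ] 4.9 rms 0.29
   TS [ 0.5744 -0.1404] 4.7 rms 0.39
silver T [np.float64(45.3), np.float64(120.5), np.float64(44.8), np.float64(119.5)] S [np.float64(44.1), np.float64(119.5), np.float64(48.9), np.float64(114.7)]
   T [ 0.5779 -0.0805] 4.4 rms 0.32
   S [ 0.5777 -0.0805] 5.7 rms 0.57
   TS [ 0.5778 -0.0805] 5.0 rms 0.51
pad T [np.float64(154.6), np.float64(156.5), np.float64(156.0), np.float64(156.6)] S [np.float64(158.7), np.float64(155.5), np.float64(162.0), np.float64(152.7)]
   T [0.5647 0.1102] -4.5 rms 0.17
   S [0.5604 0.1059] -4.2 rms 0.68
   TS [0.563  0.1092] -4.4 rms 0.85
slide T [np.float64(129.3), np.float64(184.7), np.float64(128.5), np.float64(186.9)] S [np.float64(123.8), np.float64(186.7), np.float64(122.9), np.float64(186.0)]
   T [ 0.592  -0.1099] 4.2 rms 0.65
   S [ 0.5914 -0.1074] 3.9 rms 0.97
   TS [ 0.5914 -0.1088] 4.1 rms 0.91
```

```bash
python3 - <<'E'
from h import *
from bench import imaging,bot
from scipy.spatial.transform import Rotation as Ro
T=imaging.read_camera("top");S=imaging.read_camera("scene")
s=bot.sense(); R=Ro.from_euler("xyz",s["ee_rot"],degrees=True).as_matrix(); print(R.round(3))
yy=R[:2,1]; print("tool y heading",np.degrees(np.arctan2(yy[1],yy[0])))
def tri(a,b):
    r=least_squares(lambda P:np.r_[proj(T,[P])[0]-a,proj(S,[P])[0]-b],[.7,-.2,.2]); return r.x.round(3),np.abs(r.fun).max().round(1)
print("boom end",tri((203,25),(400,10)))
print("post foot",tri((400,97),(505,245)))
print("clamp top",tri((437,10),(555,88)))
for n,u in dict(basecorner=(358,140),basefr=(412,141),whitebox=(420,132),cage=(135,178),cageR=(186,170),boomL=(320,12),small1=(392,234),small2=(402,188)).items(): print(n,back(T,[u],.03).round(3), back(T,[u],.25).round(3))
W=imaging.read_camera("wrist"); print(W["T_tool_cam"],W["intrinsics"],W["D"]); cv2.imwrite("pics/w0.png",W["img"])
E
```

```text
[[-0.     0.358  0.934]
 [-0.     0.934 -0.358]
 [-1.    -0.     0.   ]]
tool y heading 69.04308551789377
boom end (array([0.774, 0.099, 0.383]), np.float64(2.0))
post foot (array([ 0.812, -0.307,  0.047]), np.float64(1.8))
clamp top (array([ 0.797, -0.302,  0.388]), np.float64(9.3))
basecorner [[ 0.704 -0.189  0.03 ]] [[ 0.609 -0.157  0.25 ]]
basefr [[ 0.693 -0.324  0.03 ]] [[ 0.6   -0.259  0.25 ]]
whitebox [[ 0.716 -0.348  0.03 ]] [[ 0.618 -0.277  0.25 ]]
cage [[0.644 0.364 0.03 ]] [[0.564 0.259 0.25 ]]
cageR [[0.655 0.237 0.03 ]] [[0.572 0.164 0.25 ]]
boomL [[ 1.096 -0.123  0.03 ]] [[ 0.904 -0.107  0.25 ]]
small1 [[ 0.463 -0.246  0.03 ]] [[ 0.427 -0.2    0.25 ]]
small2 [[ 0.573 -0.283  0.03 ]] [[ 0.51  -0.228  0.25 ]]
[[-6.16963412e-04  3.13885288e-01 -9.49460713e-01 -1.31574705e-01]
 [ 9.99999796e-01  3.40381112e-05 -6.38551143e-04  4.44696866e-04]
 [-1.68113960e-04 -9.49460913e-01 -3.13885245e-01 -8.06180390e-02]
 [ 0.00000000e+00  0.00000000e+00  0.00000000e+00  1.00000000e+00]] [[318.41620792   0.         316.09867621]
 [  0.         318.41620792 197.00242205]
 [  0.           0.           1.        ]] [-0.0096751  0.         0.         0.         0.       ]
```

View pics/w0.png

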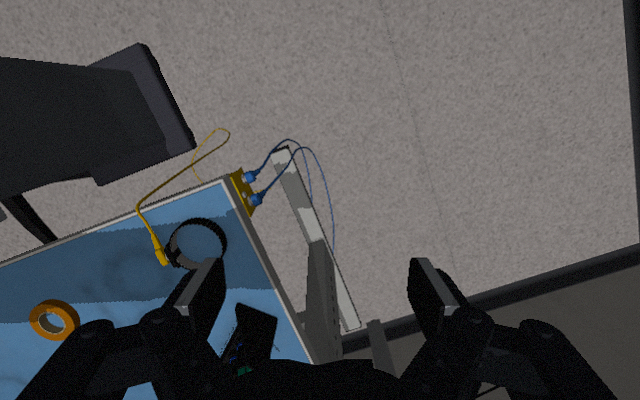

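The crop confirms it: the copper plate is in the right lane, with four holes and its full 47 mm width between the rails. Now moving over the slide for a wrist-camera look.

Request:
arm_command(
  commands=[
    [[12,-34,0,0.04,-1],[24,-68,0,0.09,-1],[36,-102,0,0.13,-1],[48,-136,0,0.18,-1],[60,-170,0,0.22,-1],[74,-205,0,0.27,-1],[88,-240,0,0.32,-1],[102,-275,0,0.36,-1],[116,-310,0,0.4,-1],[130,-345,0,0.445,-1],[144,-378,0,0.445,-1],[158,-410,0,0.445,-1]],
  ],
)

```text
t: 1.35
tcp_pos: [0.3818, 0.1717, 0.2424]
ee_rot: [20.7, 90.0, 25.3]
force: [1.4, 1.0, -0.3]
finger_gap: 0.0856
```

Request:
arm_command(
  commands=[
    [[12,-35,0,0,-1],[26,-70,0,0,-1],[40,-105,0,0,-1],[54,-140,0,0,-1],[68,-175,0,0,-1],[82,-210,0,0,-1],[96,-240,0,0,-1],[110,-270,0,0,-1],[120,-292,0,0,-1],[120,-293,0,0,-1]],
  ],
)

```text
t: 2.18
tcp_pos: [0.5028, -0.1257, 0.2425]
ee_rot: [-61.3, 89.9, -57.0]
force: [-0.9, -0.6, -0.0]
finger_gap: 0.0853
```

```bash
python3 - <<'E'
from bench import imaging,bot
import cv2,pickle
s=bot.sense();W=imaging.read_camera("wrist");pickle.dump((s,W),open("w1.pkl","wb"));cv2.imwrite("pics/w1.png",W["img"])
print(s["t"],s["tcp_pos"],s["ee_rot"],s["finger_gap"])
E
```

```text
2.1833 [ 0.50278115 -0.12573297  0.24247169] [-61.32283773  89.88089122 -57.03460445] 0.085302318766767
```

View pics/w1.png

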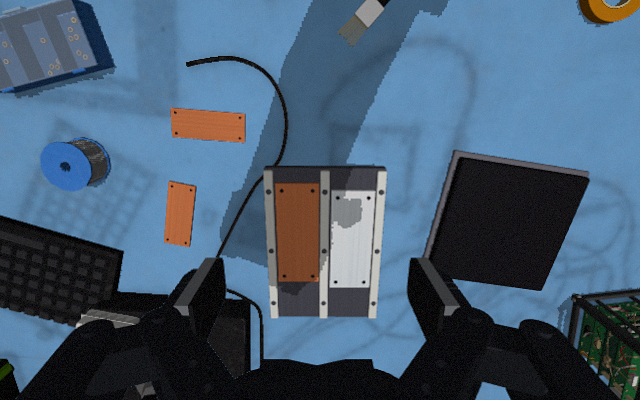

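```bash
python3 - <<'E'
import cv2
a=cv2.imread("pics/w1.png"); cv2.imwrite("pics/w1c.png",cv2.resize(a[145:335,250:400],None,fx=4,fy=3.1,interpolation=cv2.INTER_CUBIC) if 0 else cv2.resize(a[150:325,255:395],None,fx=3.4,fy=3.4,interpolation=cv2.INTER_CUBIC))
cv2.imwrite("pics/w1p.png",cv2.resize(a[140:300,415:600],None,fx=3.4,fy=3.4,interpolation=cv2.INTER_CUBIC))
E
```

```text
(no output)
```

View pics/w1c.png

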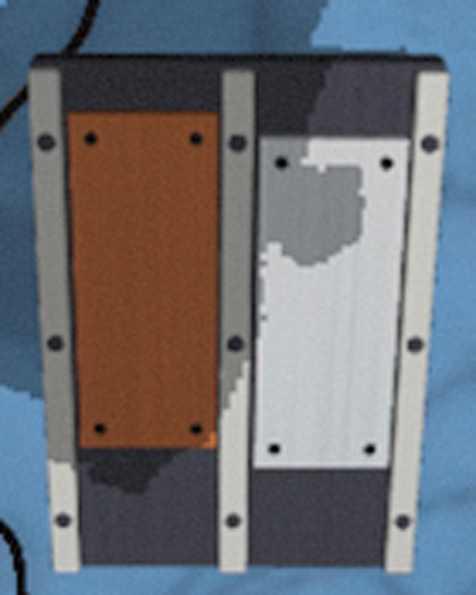

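View pics/w1p.png

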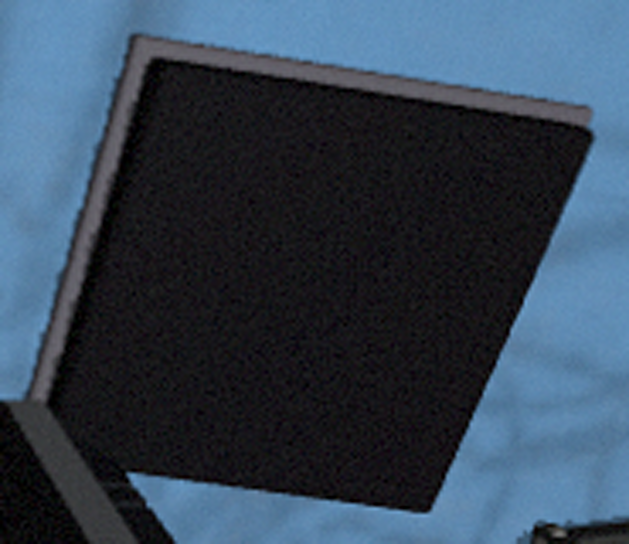

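```bash
cat >> h.py <<'E'
from scipy.spatial.transform import Rotation as Ro
def wristW(s,W):
    M=np.eye(4);M[:3,:3]=Ro.from_euler("xyz",s["ee_rot"],degrees=True).as_matrix();M[:3,3]=s["tcp_pos"]
    return np.linalg.inv(M@W["T_tool_cam"])
E
python3 - <<'E'
from h import *
import pickle
s,W=pickle.load(open("w1.pkl","rb"));M=wristW(s,W)
c=lambda a:(np.array(a,float)+.5)/3.4+[255,150]-.5
p=lambda a:(np.array(a,float)+.5)/3.4+[415,140]-.5
# BL,BR,FR,FL
d={"copper":(.12,.047,.051,c([(216,445),(80,448),(68,112),(219,112)])),
"silver":(.12,.047,.051,c([(390,468),(253,468),(258,138),(408,138)])),
"slide":(.19,.130,.051,c([(412,571),(54,572),(29,70),(448,70)]))}
for n,(l,w,z,t) in d.items():
    b=back(W,t,z,M)
    r=least_squares(lambda q:(proj(W,rect(q,l,w,z),M)-t).ravel(),[*b.mean(0)[:2],0],x_scale=[.01]*3)
    print(n,[round(1e3*np.linalg.norm(b[i]-b[(i+1)%4]),1) for i in range(4)],r.x[:2].round(4),np.degrees(r.x[2]).round(2),np.sqrt((r.fun**2).mean()).round(2))
t=p([(148,58),(592,130),(430,513)]);b=back(W,t,.018,M)
print("pad pts",b.round(4), np.linalg.norm(b[0]-b[1]),np.linalg.norm(b[1]-b[2]),"centre",((b[0]+b[2])/2).round(4))
e=back(W,c([(110,68),(300,68)]),.045,M);print("floor edge",e.round(4))
E
```

```text
copper [np.float64(46.9), np.float64(120.3), np.float64(46.8), np.float64(119.1)] [ 0.5747 -0.1408] 4.05 0.3
silver [np.float64(47.6), np.float64(119.9), np.float64(46.8), np.float64(119.9)] [ 0.5787 -0.0808] 4.46 0.14
slide [np.float64(129.0), np.float64(185.4), np.float64(128.2), np.float64(184.9)] [ 0.5926 -0.1098] 4.25 1.42
pad pts [[0.4802 0.0341 0.018 ]
 [0.4931 0.1915 0.018 ]
 [0.647  0.1815 0.018 ]] 0.15791633868513133 0.15425858375590534 centre [0.5636 0.1078 0.018 ]
floor edge [[ 0.5032 -0.1563  0.045 ]
 [ 0.4988 -0.0974  0.045 ]]
```

Wrist view agrees with the top view. Copper centre is at (0.5745,-0.1406), yaw 4.3°, with its front end about 15 mm behind the edge. The pad centre is about (0.564,0.109). I'll close the jaws and come down behind the plate.

Request:
arm_command(
  commands=[
    [[25,-2,0,0,1],[50,-3,0,0,1],[75,-5,0,0,1],[100,-6,0,0,1],[125,-8,0,0,1],[152,-9,0,0,1],[152,-9,-30,0,1],[152,-9,-60,0,1],[152,-9,-90,0,1],[152,-9,-120,0,1],[152,-9,-145,0,1],[152,-9,-165,0,1]],
  ],
)

```text
t: 3.23
tcp_pos: [0.6532, -0.1313, 0.075]
ee_rot: [176.8, 89.9, -178.8]
force: [1.0, 0.7, 0.6]
finger_gap: -0.0
```

```bash
python3 - <<'E'
from bench import imaging,bot
import cv2,pickle
s=bot.sense();W=imaging.read_camera("wrist");S=imaging.read_camera("scene")
print(s["t"],s["tcp_pos"],s["ee_rot"],s["finger_gap"],s["force"])
import numpy as np
a=cv2.resize(S["img"][120:300,260:440],None,fx=3,fy=3)
cv2.imwrite("pics/s2.png",a);cv2.imwrite("pics/w2.png",W["img"])
E
```

```text
3.2333 [ 0.65320828 -0.13129655  0.0750322 ] [ 176.75927609   89.91131463 -178.84580676] -2.677019136147489e-05 [0.98007823 0.65489572 0.5866973 ]
```

View pics/s2.png

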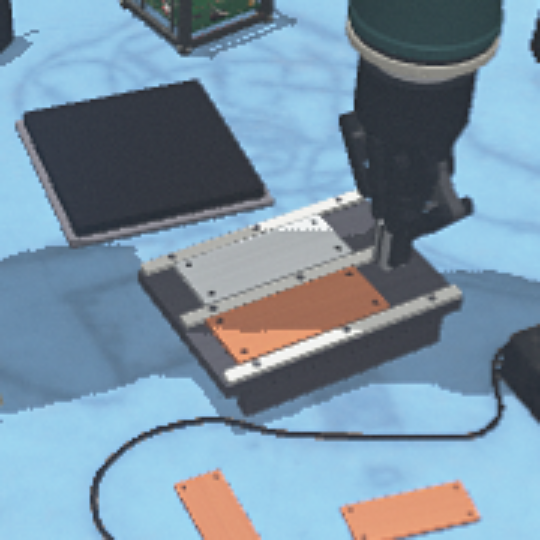

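View pics/w2.png

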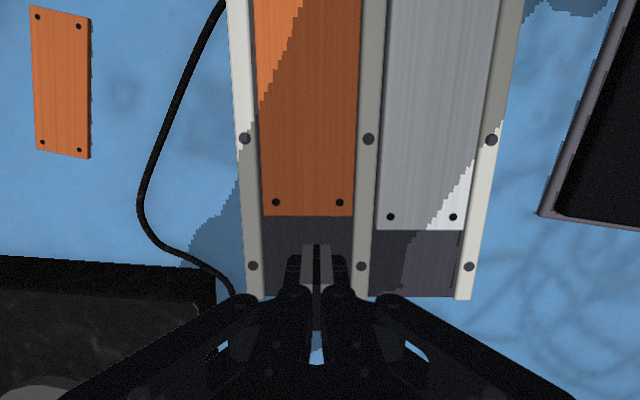

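Scene crop shows the shut jaws behind the copper plate (385,255 in the crop). In the wrist view the tips are at (316,245), about 3 mm left of mid-lane, and the plate's far end is at row 215. I'll correct y and lower to 2–3 mm above the lane floor.

Request:
arm_command(
  commands=[
    [[2,-4,0,0,1],[2,-4,-4,0,1],[2,-4,-8,0,1],[2,-4,-12,0,1],[2,-4,-15,0,1],[2,-4,-17,0,1],[2,-4,-17,0,1],[2,-4,-17,0,1]],
  ],
)

```text
t: 4.0
tcp_pos: [0.6542, -0.1352, 0.0571]
ee_rot: [172.0, 89.7, 176.4]
force: [0.5, 0.0, -0.4]
finger_gap: -0.0002
```

Request:
arm_command(
  commands=[
    [[-4,0,1,0,1],[-8,-1,1,0,1],[-12,-1,1,0,1],[-16,-1,1,0,1],[-20,-2,1,0,1],[-24,-2,1,0,1],[-28,-2,1,0,1],[-32,-2,1,0,1],[-36,-3,1,0,1],[-40,-3,1,0,1],[-42,-3,1,0,1],[-42,-3,1,0,1]],
  ],
)

```text
t: 5.0
tcp_pos: [0.6116, -0.1382, 0.0581]
ee_rot: [171.0, 89.7, 175.4]
force: [0.6, -0.3, 0.3]
finger_gap: -0.0002
```

```bash
python3 - <<'E'
from bench import imaging,bot
import cv2,pickle
s=bot.sense();W=imaging.read_camera("wrist");S=imaging.read_camera("scene");T=imaging.read_camera("top")
pickle.dump((s,W,S,T),open("p1.pkl","wb"))
print(s["t"],s["tcp_pos"],s["ee_rot"],s["finger_gap"],s["force"])
cv2.imwrite("pics/s3.png",cv2.resize(S["img"][150:270,280:430],None,fx=5,fy=5,interpolation=cv2.INTER_CUBIC));cv2.imwrite("pics/w3.png",W["img"])
E
```

```text
5.0 [ 0.61163302 -0.13824146  0.0580895 ] [171.00234152  89.69151446 175.38380696] -0.00015142593568398963 [ 0.58621792 -0.31688819  0.30364424]
```

View pics/s3.png

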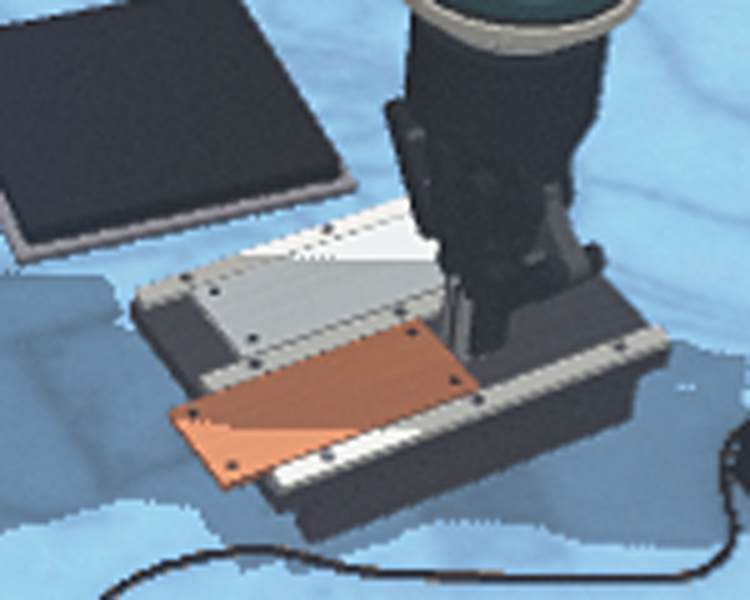

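View pics/w3.png

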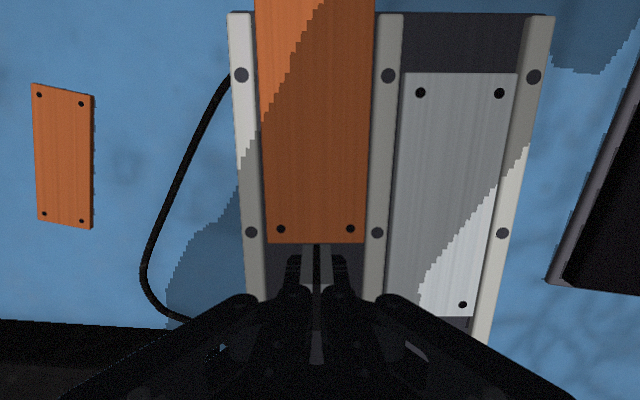

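```bash
cat > m.py <<'E'
from h import *
O=np.array([.5925,-.1097]);a=np.radians(4.3);ax=np.array([np.cos(a),np.sin(a)]);ay=np.array([-ax[1],ax[0]])
def loc(b): q=np.atleast_2d(b)[:,:2]-O; return np.round(1e3*np.c_[q@ax,q@ay],1)
E
python3 - <<'E'
from m import *
import pickle
s,W,S,T=pickle.load(open("p1.pkl","rb"));M=wristW(s,W)
print("rear wrist",loc(back(W,[(267,243),(365,243)],.051,M)))
sc=lambda q:(np.array(q,float)+.5)/5+[280,150]-.5
print("scene BL BR FR FL",loc(back(S,sc([(415,318),(478,385),(230,487),(169,412)]),.051)))
print("tcp",loc(s["tcp_pos"]))
E
```

```text
rear wrist [[  5.8 -53.1]
 [  5.7  -5.9]]
scene BL BR FR FL [[   2.1   -5.5]
 [   3.5  -51.9]
 [-114.1  -55.9]
 [-115.8   -7.9]]
tcp [[ 16.9 -29.9]]
```

The plate now sticks out about 20 mm and lies flat, with its far end at row 243 in the wrist view. Pushing 20 mm more.

Request:
arm_command(
  commands=[
    [[-4,0,0,0,1],[-8,-1,0,0,1],[-12,-1,0,0,1],[-16,-1,0,0,1],[-19,-1,0,0,1],[-20,-2,0,0,1],[-20,-2,0,0,1],[-20,-2,0,0,1]],
  ],
)

```text
t: 5.82
tcp_pos: [0.5919, -0.1402, 0.058]
ee_rot: [170.8, 89.7, 175.2]
force: [-0.1, -0.5, -0.2]
finger_gap: 0.0003
```

```bash
python3 - <<'E'
from bench import imaging,bot
import cv2,pickle
s=bot.sense();W=imaging.read_camera("wrist");S=imaging.read_camera("scene");T=imaging.read_camera("top")
pickle.dump((s,W,S,T),open("p2.pkl","wb"))
print(s["t"],s["tcp_pos"],s["ee_rot"],s["finger_gap"],s["force"])
cv2.imwrite("pics/s4.png",cv2.resize(S["img"][150:270,280:430],None,fx=5,fy=5,interpolation=cv2.INTER_CUBIC));cv2.imwrite("pics/w4.png",W["img"])
E
```

```text
5.8167 [ 0.59193902 -0.14019894  0.05795121] [170.78269967  89.67667067 175.16852742] 0.0002563879265380183 [-0.12802775 -0.52070609 -0.168619  ]
```

View pics/s4.png

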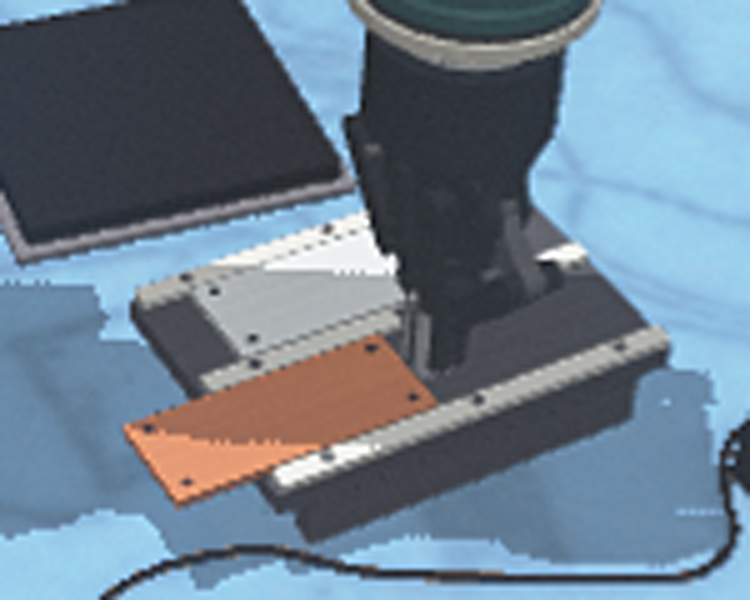

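View pics/w4.png

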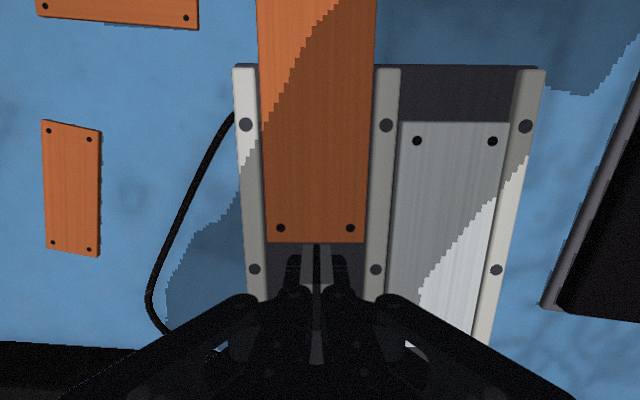

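```bash
python3 - <<'E'
from m import *
import pickle
s,W,S,T=pickle.load(open("p2.pkl","rb"));M=wristW(s,W)
print("rear wrist",loc(back(W,[(267,243),(365,243)],.051,M)),"rail fronts",loc(back(W,[(244,67),(389,67)],.051,M)),"floor edge",loc(back(W,[(450,65)],.045,M)))
sc=lambda q:(np.array(q,float)+.5)/5+[280,150]-.5
print("scene BL BR FR FL",loc(back(S,sc([(375,334),(437,402),(179,504),(124,428)]),.051)),"rail fronts",loc(back(S,sc([(203,380),(272,483)]),.051)))
print("tcp",loc(s["tcp_pos"]))
E
```

```text
rear wrist [[-14.1 -53.6]
 [-14.1  -6.4]] rail fronts [[-92.9 -59.3]
 [-93.   -0.4]] floor edge [[-94.3  26.7]]
scene BL BR FR FL [[ -18.    -6.3]
 [ -16.7  -52.7]
 [-136.1  -54.8]
 [-136.    -7.8]] rail fronts [[-94.8   2.2]
 [-98.5 -61.5]]
tcp [[ -2.8 -30.4]]
```

Both cameras put the overhang at 40 mm (wrist 40, scene 39.5), with the plate flat. I'll back off, rise, go in front of the edge, and open to about 57 mm. A wrist picture there will show how far ahead the fingertips stand at that opening.

Request:
arm_command(
  commands=[
    [[6,0,0,0,1],[8,0,15,0,1],[8,0,45,0,1],[0,0,75,0,1],[-30,0,85,0,-0.34],[-60,-2,85,0,-0.34],[-90,-5,85,0,-0.34],[-112,-8,85,0,-0.34],[-114,-8,85,0,-0.34],[-114,-8,85,0,-0.34],[-114,-8,85,0,-0.34]],
  ],
)

```text
t: 6.88
tcp_pos: [0.4791, -0.148, 0.1432]
ee_rot: [171.7, 89.7, 176.1]
force: [-0.3, 0.3, -0.1]
finger_gap: 0.0574
```

```bash
python3 - <<'E'
from bench import imaging,bot
import cv2,pickle
s=bot.sense();W=imaging.read_camera("wrist")
pickle.dump((s,W),open("p3.pkl","wb"))
print(s["t"],s["tcp_pos"],s["ee_rot"],s["finger_gap"],s["force"])
cv2.imwrite("pics/w5.png",W["img"])
r=lambda f:cv2.imread(f)[225:300,170:470]
cv2.imwrite("pics/tips.png",cv2.resize(cv2.vconcat([r("pics/w1.png"),r("pics/w5.png"),r("pics/w4.png")]),None,fx=2.6,fy=2.6,interpolation=cv2.INTER_CUBIC))
E
```

```text
6.8833 [ 0.47907534 -0.14800371  0.14319448] [171.68359501  89.72988452 176.09948445] 0.057393455202000954 [-0.27831843  0.30722405 -0.06119134]
```

View pics/tips.png

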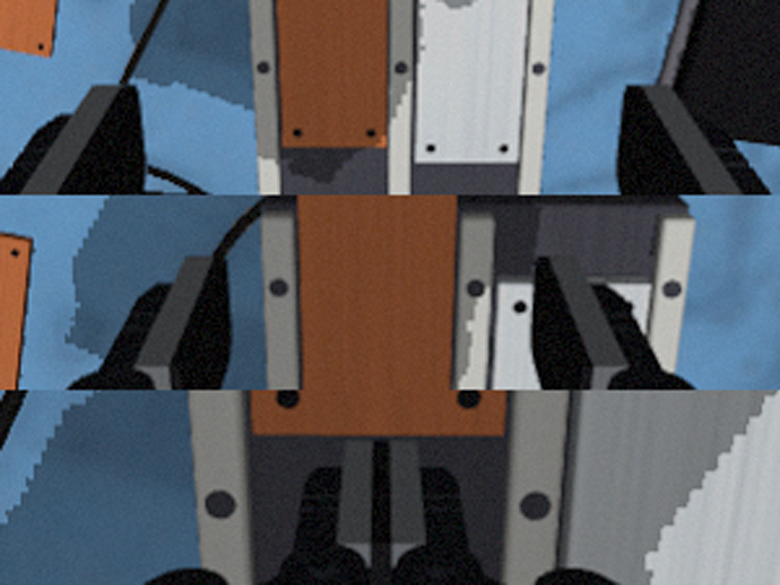

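View pics/w5.png

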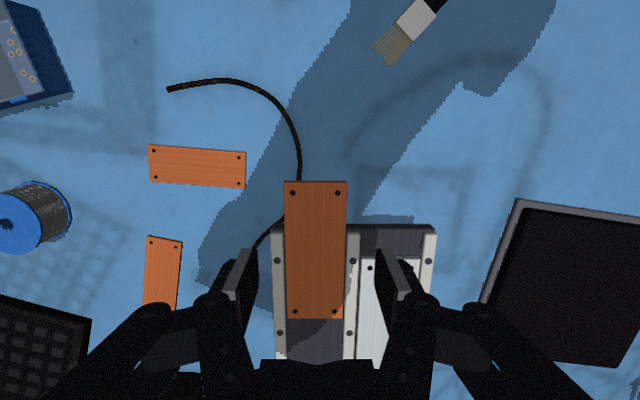

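```bash
python3 - <<'E'
from h import *
import pickle
s,W=pickle.load(open("p3.pkl","rb"));C=np.linalg.inv(W["T_tool_cam"])
for n,g,L,R in (("open",85.3,(220.8,258.5),(411.5,258.8)),("57",57.4,(256.9,249.2),(376.2,249.2)),("shut",0,(313.1,245),(320,245))):
    for pt in (0,1.6,3):
        h=(g/2+pt)/1e3
        r=least_squares(lambda q:np.r_[proj(W,[[q[0],-h,q[1]]],C)[0]-L, proj(W,[[q[0],h,q[1]]],C)[0]-R],[0.0,-.011],x_scale=.01)
        r2=least_squares(lambda q:(proj(W,[[q[0],-h,-.011]],C)[0]-L)[1],[0.0],x_scale=.01)
        print(n,pt,(r.x*1e3).round(1),np.abs(r.fun).max().round(1),"z=-11:",(r2.x*1e3).round(1))
E
```

```text
open 0 [-5.2 -9.6] 1.1 z=-11: [-7.6]
open 1.6 [-0.4 -6.9] 1.1 z=-11: [-7.6]
open 3 [ 3.7 -4.6] 1.0 z=-11: [-7.6]
57 0 [ 5.9 -8.5] 1.4 z=-11: [1.1]
57 1.6 [13.6 -4.5] 1.4 z=-11: [1.1]
57 3 [20.3 -1. ] 1.4 z=-11: [1.1]
shut 0 [27015148.3 13696447.3] 4.1 z=-11: [5.4]
shut 1.6 [14.5 -6.4] 1.7 z=-11: [5.4]
shut 3 [127.6  51. ] 1.2 z=-11: [5.4]
```

Differences scale correctly: the measured open-to-shut swing is 13 mm, as stated. At a 47 mm gap the tips should be about 8 mm ahead of the TCP. TCP z = 0.052 then puts the tips about 1 mm below the plate's underside, which still lets it be laid on the pad. Descending and gripping.

Request:
arm_command(
  commands=[
    [[0,0,-25,0,-0.34],[0,0,-50,0,-0.34],[0,0,-70,0,-0.34],[0,0,-82,0,-0.34],[0,0,-89,0,-0.34],[0,0,-91,0,-0.34],[0,0,-91,0,-0.34],[0,0,-91,0,-0.34],[0,0,-91,0,-0.34]],
  ],
  grip_force=60,
)

```text
t: 7.68
tcp_pos: [0.4798, -0.148, 0.0529]
ee_rot: [175.2, 89.8, 179.7]
force: [-0.2, 0.4, -0.4]
finger_gap: 0.0573
```

Request:
arm_command(
  commands=[
    [[0,0,0,0,0.2],[0,0,0,0,0.2],[0,0,0,0,0.2],[0,0,0,0,0.3],[0,0,0,0,0.3],[0,0,0,0,0.3]],
  ],
  grip_force=60,
)

```text
t: 8.18
tcp_pos: [0.4803, -0.1481, 0.0537]
ee_rot: [175.1, 89.9, 179.5]
force: [-1.8, 0.4, 8.5]
finger_gap: 0.0451
```

```bash
python3 - <<'E'
from bench import imaging,bot
import cv2,pickle
s=bot.sense();W=imaging.read_camera("wrist");S=imaging.read_camera("scene")
print(s["t"],s["tcp_pos"],s["ee_rot"],s["finger_gap"],s["force"])
cv2.imwrite("pics/w6.png",W["img"])
cv2.imwrite("pics/s6.png",cv2.resize(S["img"][150:270,280:430],None,fx=5,fy=5,interpolation=cv2.INTER_CUBIC))
E
```

```text
8.1833 [ 0.48030407 -0.14813113  0.05369774] [175.11243562  89.87364101 179.54884983] 0.045117505320573924 [-1.8478719   0.42793213  8.51444408]
```

View pics/s6.png

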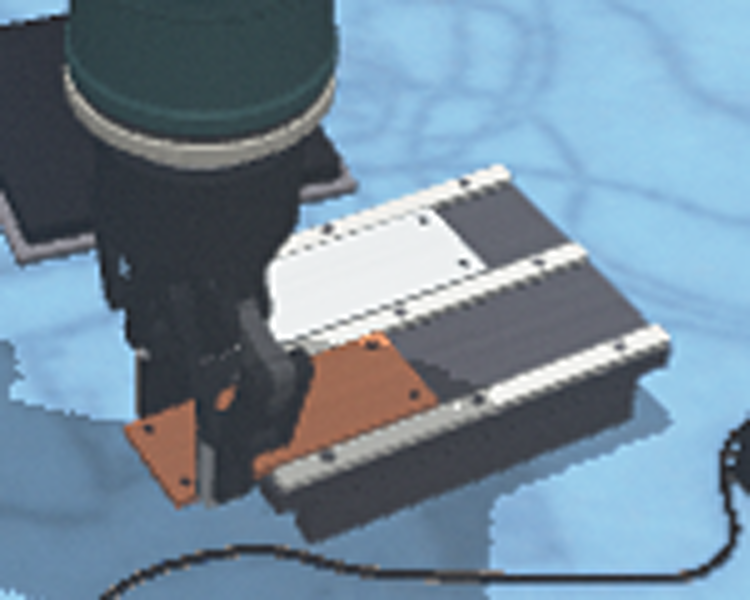

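View pics/w6.png

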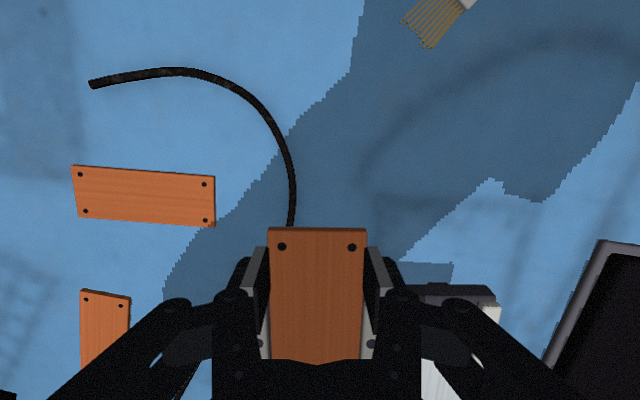

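The grip is closed on the overhang, gap 45 mm, with the tips about level with the plate's underside. Firming the grip and test-lifting.

Request:
arm_command(
  commands=[
    [[0,0,0,0,0.6],[0,0,0,0,0.6],[0,0,4,0,0.6],[0,0,8,0,0.6],[0,0,14,0,0.6],[0,0,20,0,0.6],[0,0,30,0,0.6],[0,0,40,0,0.6],[0,0,50,0,0.6],[0,0,60,0,0.6],[0,0,60,0,0.6]],
  ],
  grip_force=90,
)

```text
t: 9.2
tcp_pos: [0.4813, -0.1483, 0.1159]
ee_rot: [-24.5, 90.0, -20.0]
force: [0.4, 0.6, -2.0]
finger_gap: 0.0438
```

```bash
python3 - <<'E'
from bench import imaging,bot
import cv2,pickle
s=bot.sense();W=imaging.read_camera("wrist");S=imaging.read_camera("scene")
pickle.dump((s,W,S),open("p7.pkl","wb"))
print(s["t"],s["tcp_pos"],s["ee_rot"],s["finger_gap"],s["force"],s["torque"])
cv2.imwrite("pics/w7.png",W["img"])
cv2.imwrite("pics/s7.png",cv2.resize(S["img"][130:270,270:440],None,fx=4.3,fy=4.3,interpolation=cv2.INTER_CUBIC))
E
```

```text
9.2 [ 0.48126769 -0.14834689  0.11590895] [-24.45397516  89.95965336 -20.01580231] 0.043796749369195365 [ 0.43896699  0.55237279 -1.99612377] [0.00697141 0.0576169  0.04255778]
```

View pics/s7.png

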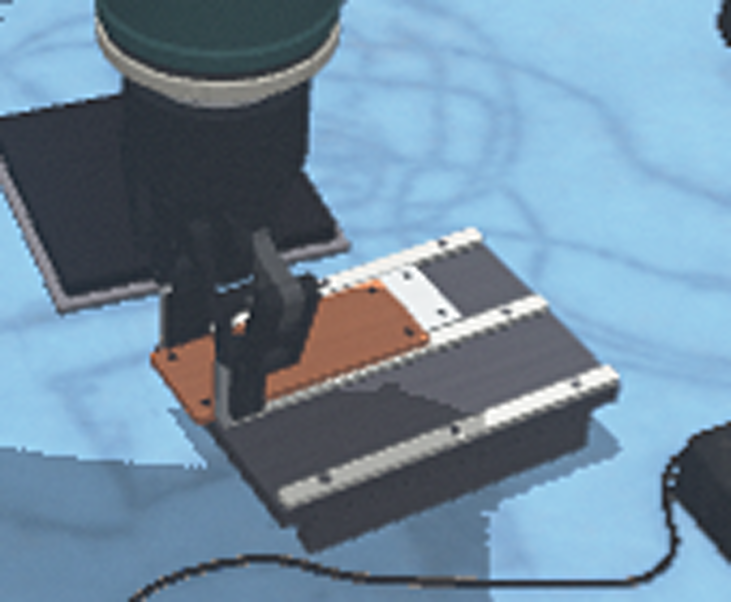

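View pics/w7.png

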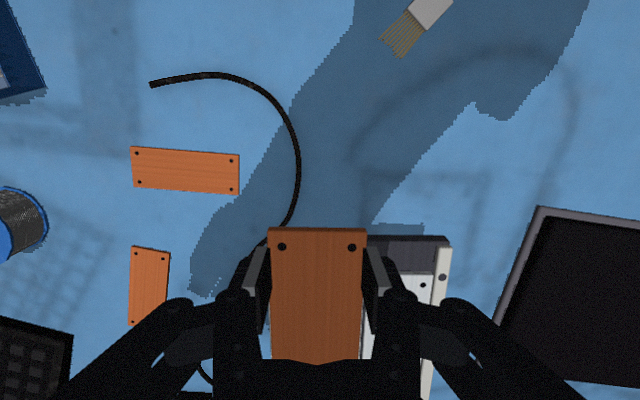

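```bash
python3 - <<'E'
from m import *
import pickle
s,W,S=pickle.load(open("p7.pkl","rb"));M=wristW(s,W)
sc=lambda q:(np.array(q,float)+.5)/4.3+[270,130]-.5
u=sc([(383,284),(430,335),(153,353)]) # BL BR FL
wv=[(366,228.),(269,228.)] # FL,FR wrist
R=Ro.from_euler("xyz",s["ee_rot"],degrees=True).as_matrix()
t=s["tcp_pos"]
def pts(q):
    c=np.array([[.06,.0235,.003],[.06,-.0235,.003],[-.06,.0235,.003],[-.06,-.0235,.003]])
    return Ro.from_euler("xyz",[0,q[3],q[4]]).apply(c)+q[:3]
f=lambda q:np.r_[(proj(S,pts(q)[:3])-u).ravel(),(proj(W,pts(q)[[2,3]],M)-wv).ravel()]
r=least_squares(f,[.521,-.145,.11,0,.075],x_scale=[.01,.01,.01,.05,.05])
print(r.x[:3].round(4),np.degrees(r.x[3:]).round(2),r.fun.round(1))
print("in tool",(R.T@(r.x[:3]-t)*1e3).round(1))
# predicted, flat
P=t+R@np.array([.0057,0,.0403]);q=[*P,0,np.radians(4.4)];print("pred resid",f(q).round(1),P)
E
```

```text
[ 0.5223 -0.1437  0.1044] [0.51 4.64] [-0.5 -0.9  1.2  1.   0.1  1.2  0.9 -0.2 -0.6  0.2]
in tool [11.5  1.4 41.3]
pred resid [-0.3 -2.7  1.5 -0.8 -0.  -0.3  0.2  2.7 -4.9  2.6] [ 0.52145061 -0.14522972  0.11023478]
```

The plate is held flat (pitch about 0.5°), 40 mm ahead of the TCP, and has not slipped in hand since the grip. Moving over the pad and turning -0.155 rad to match its sides.

Request:
arm_command(
  commands=[
    [[2,12,10,0,0.6],[5,34,18,-0.02,0.6],[9,58,20,-0.04,0.6],[13,82,20,-0.06,0.6],[17,106,20,-0.08,0.6],[21,130,20,-0.1,0.6],[25,154,20,-0.12,0.6],[29,178,20,-0.14,0.6],[33,202,20,-0.155,0.6],[37,226,20,-0.155,0.6],[40,246,20,-0.155,0.6],[42,260,20,-0.155,0.6]],
  ],
)

```text
t: 10.3
tcp_pos: [0.5223, 0.1141, 0.1335]
ee_rot: [176.1, 89.9, 171.7]
force: [-0.7, 0.4, -1.8]
finger_gap: 0.0436
```

Request:
arm_command(
  commands=[
    [[0,4,-10,0,0.6],[0,4,-10,0,0.6],[0,4,-10,0,0.6]],
  ],
)

```text
t: 10.55
tcp_pos: [0.5216, 0.117, 0.1224]
ee_rot: [-163.0, 89.8, -167.4]
force: [0.5, -1.0, -1.0]
finger_gap: 0.0435
```

```bash
python3 - <<'E'
from bench import imaging,bot
import cv2,pickle
s=bot.sense();W=imaging.read_camera("wrist");S=imaging.read_camera("scene")
pickle.dump((s,W,S),open("p8.pkl","wb"))
print(s["t"],s["tcp_pos"],s["ee_rot"],s["ee_rot"][0]-s["ee_rot"][2],s["finger_gap"],s["force"])
cv2.imwrite("pics/w8.png",W["img"])
cv2.imwrite("pics/s8.png",cv2.resize(S["img"][90:230,230:400],None,fx=4.3,fy=4.3,interpolation=cv2.INTER_CUBIC))
E
```

```text
10.55 [0.5216076  0.11698222 0.12241559] [-163.02627893   89.76913212 -167.38847373] 4.362194805855722 0.0435373149194101 [ 0.45829511 -1.03875258 -1.0496886 ]
```

View pics/s8.png

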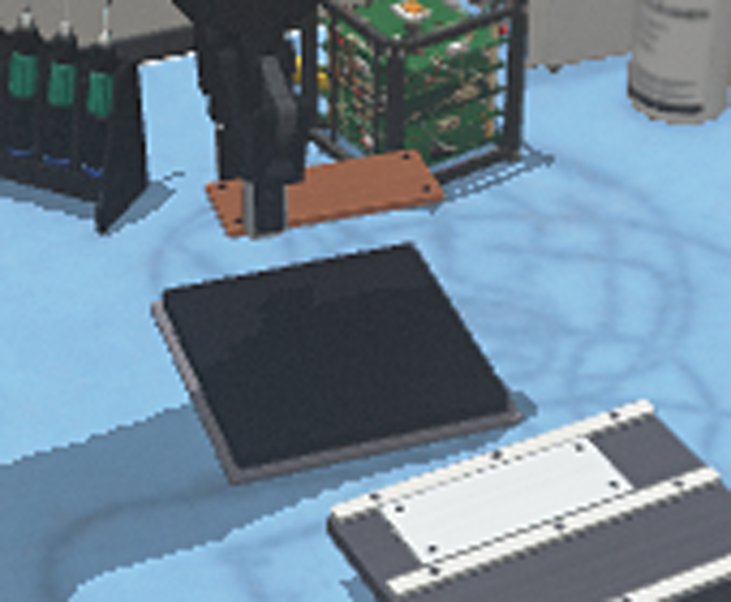

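View pics/w8.png

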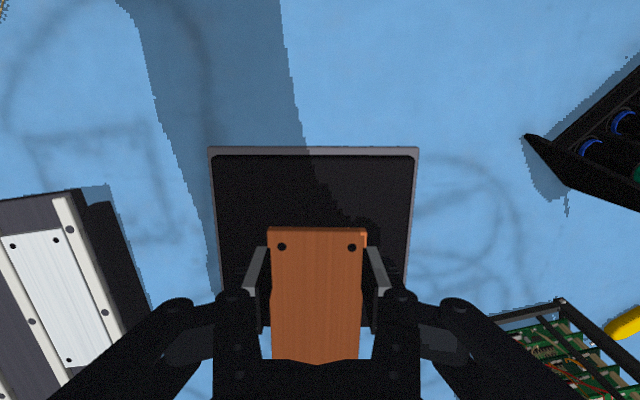

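```bash
python3 - <<'E'
from m import *
import pickle
s,W,S=pickle.load(open("p8.pkl","rb"));M=wristW(s,W)
im=W["img"].astype(int)
for r in (175,195,215): print(r,[(c,im[r,c].sum()) for c in list(range(206,218))],[(c,im[r,c].sum()) for c in range(408,422)])
print([(r,im[r,260].sum(),im[r,370].sum()) for r in range(144,160)])
sc=lambda q:(np.array(q,float)+.5)/4.3+[230,90]-.5
u=sc([(410,243),(513,410),(240,470),(163,289)]) #BL BR FR FL
b=back(S,u,.018);print([round(1e3*np.linalg.norm(b[i]-b[(i+1)%4]),1) for i in range(4)],b.mean(0).round(4))
cv2.imwrite("pics/pc.png",cv2.resize(W["img"][140:300,200:430],None,fx=3.4,fy=3.4,interpolation=cv2.INTER_CUBIC)+0)
E
```

```text
175 [(206, np.int64(273)), (207, np.int64(274)), (208, np.int64(269)), (209, np.int64(223)), (210, np.int64(217)), (211, np.int64(211)), (212, np.int64(95)), (213, np.int64(11)), (214, np.int64(35)), (215, np.int64(52)), (216, np.int64(52)), (217, np.int64(51))] [(408, np.int64(101)), (409, np.int64(107)), (410, np.int64(94)), (411, np.int64(92)), (412, np.int64(66)), (413, np.int64(195)), (414, np.int64(329)), (415, np.int64(336)), (416, np.int64(345)), (417, np.int64(444)), (418, np.int64(492)), (419, np.int64(482)), (420, np.int64(486)), (421, np.int64(478))]
195 [(206, np.int64(284)), (207, np.int64(274)), (208, np.int64(276)), (209, np.int64(290)), (210, np.int64(281)), (211, np.int64(233)), (212, np.int64(217)), (213, np.int64(220)), (214, np.int64(85)), (215, np.int64(60)), (216, np.int64(57)), (217, np.int64(73))] [(408, np.int64(97)), (409, np.int64(82)), (410, np.int64(71)), (411, np.int64(189)), (412, np.int64(319)), (413, np.int64(342)), (414, np.int64(349)), (415, np.int64(440)), (416, np.int64(493)), (417, np.int64(477)), (418, np.int64(478)), (419, np.int64(477)), (420
[... 599 characters left out ...]
 np.int64(423))]
[(144, np.int64(326), np.int64(503)), (145, np.int64(301), np.int64(411)), (146, np.int64(209), np.int64(225)), (147, np.int64(183), np.int64(255)), (148, np.int64(204), np.int64(334)), (149, np.int64(230), np.int64(344)), (150, np.int64(231), np.int64(356)), (151, np.int64(226), np.int64(357)), (152, np.int64(223), np.int64(353)), (153, np.int64(246), np.int64(361)), (154, np.int64(182), np.int64(307)), (155, np.int64(32), np.int64(139)), (156, np.int64(32), np.int64(10)), (157, np.int64(65), np.int64(52)), (158, np.int64(48), np.int64(62)), (159, np.int64(63), np.int64(81))]
[np.float64(165.7), np.float64(154.7), np.float64(168.2), np.float64(151.7)] [0.5603 0.1045 0.018 ]
```

View pics/pc.png

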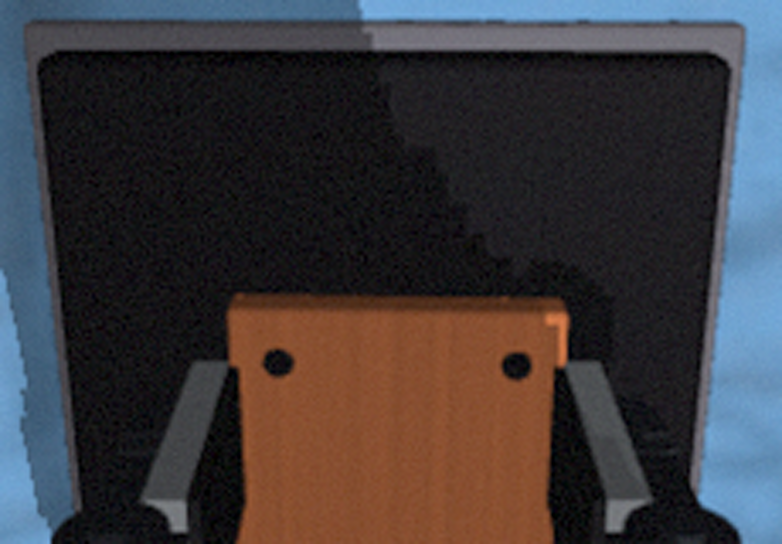

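```bash
python3 - <<'E'
from m import *
import pickle
s,W,S=pickle.load(open("p8.pkl","rb"));M=wristW(s,W)
L=back(W,[(213,175),(214.2,195),(216.4,215)],.018,M);R=back(W,[(412.5,175),(410.5,195),(408.3,215)],.018,M)
print("width",np.linalg.norm(L-R,axis=1).round(4));mid=(L+R)/2;print("mid",mid.round(4))
for r in (155,157,159):
  F=back(W,[(260,r),(370,r+.5)],.018,M); d=F[1]-F[0]; print(r,F.round(4),"yaw",np.degrees(np.arctan2(d[1],d[0]))-90)
a=np.radians(-4.4);u=np.array([np.cos(a),np.sin(a)])
print("right side yaw",[np.degrees(np.arctan2(*(q[2]-q[0])[[1,0]])).round(2) for q in (L,R)])
T=pickle.load(open("p1.pkl","rb"))[3]
c=lambda p:proj(T,rect(p,.156,.156,.018))
for p in ((.5647,.1102,a),(.564,.109,a),(.566,.110,a)): print(p,((c(p)-[195,135])*4+1.6).round(0).tolist())
# plate in tool from wrist: front top edge row, and front bottom edge, cols
Rm=Ro.from_euler("xyz",s["ee_rot"],degrees=True).as_matrix();t=s["tcp_pos"]
for dz in (4.7,5.7,6.7):
  for ln in (-19.7,):
    P=[t+Rm@np.array([(dz-3)/1e3,y,ln/1e3]) for y in (-.0235,.0235)]+[t+Rm@np.array([(dz+3)/1e3,y,ln/1e3]) for y in (-.0235,.0235)]
    print(dz,proj(W,P,M).round(1).tolist())
E
```

```text
width [0.1525 0.1531 0.1528]
mid [[0.501  0.1164 0.018 ]
 [0.517  0.1148 0.018 ]
 [0.5336 0.1135 0.018 ]]
155 [[0.4826 0.0783 0.018 ]
 [0.4893 0.1604 0.018 ]] yaw -4.610543688412534
157 [[0.4842 0.0781 0.018 ]
 [0.4908 0.1603 0.018 ]] yaw -4.610852764736379
159 [[0.4857 0.0779 0.018 ]
 [0.4923 0.1603 0.018 ]] yaw -4.611163457542915
right side yaw [np.float64(-5.37), np.float64(-4.82)]
(0.5647, 0.1102, np.float64(-0.07679448708775051)) [[61.0, 152.0], [313.0, 154.0], [303.0, 405.0], [40.0, 402.0]]
(0.564, 0.109, np.float64(-0.07679448708775051)) [[62.0, 153.0], [315.0, 154.0], [305.0, 406.0], [42.0, 403.0]]
(0.566, 0.11, np.float64(-0.07679448708775051)) [[61.0, 150.0], [313.0, 151.0], [304.0, 402.0], [41.0, 400.0]]
4.7 [[263.6, 231.7], [366.4, 231.7], [265.6, 226.4], [364.5, 226.4]]
5.7 [[264.0, 230.8], [366.0, 230.8], [265.9, 225.6], [364.2, 225.6]]
6.7 [[264.3, 229.9], [365.7, 229.9], [266.2, 224.7], [363.9, 224.7]]
```

The scene crop shows the held plate level. In the wrist view the pad's front edge is at row ~156 and its sides at columns 213 and 412. Pad centre: top view (0.5647,0.1102), wrist (0.565,0.111), so I use (0.565,0.110). The TCP target is (0.5246,0.1131), and I'm lowering now.

Request:
arm_command(
  commands=[
    [[3,-4,-10,0,0.6],[3,-4,-25,0,0.6],[3,-4,-42,0,0.6],[3,-4,-58,0,0.6],[3,-4,-72,0,0.6],[3,-4,-82,0,0.6],[3,-4,-88,0,0.6],[3,-4,-91,0,0.6],[3,-4,-91,0,0.6],[3,-4,-91,0,0.6]],
  ],
)

```text
t: 11.48
tcp_pos: [0.5255, 0.1125, 0.0327]
ee_rot: [-170.3, 89.9, -174.8]
force: [0.0, -0.5, -1.7]
finger_gap: 0.0436
```

Request:
arm_command(
  commands=[
    [[-1,0,-1,0,0.6],[-1,0,-2,0,0.6],[-1,0,-3,0,0.6],[-1,0,-4,0,0.6],[-1,0,-4,0,0.6],[-1,0,-4,0,0.6]],
  ],
)

```text
t: 11.98
tcp_pos: [0.5245, 0.1125, 0.0287]
ee_rot: [-169.9, 89.9, -174.4]
force: [-0.1, -0.3, -2.9]
finger_gap: 0.0437
```

```bash
python3 - <<'E'
from bench import imaging,bot
import cv2,pickle
s=bot.sense();S=imaging.read_camera("scene")
print(s["t"],s["tcp_pos"],s["finger_gap"],s["force"],s["torque"])
cv2.imwrite("pics/s9.png",cv2.resize(S["img"][90:230,230:400],None,fx=4.3,fy=4.3,interpolation=cv2.INTER_CUBIC))
E
```

```text
11.9833 [0.5244956  0.11248371 0.02867629] 0.04370106481009476 [-0.09197905 -0.31534151 -2.92320653] [0.00522526 0.05983496 0.00803694]
```

View pics/s9.png

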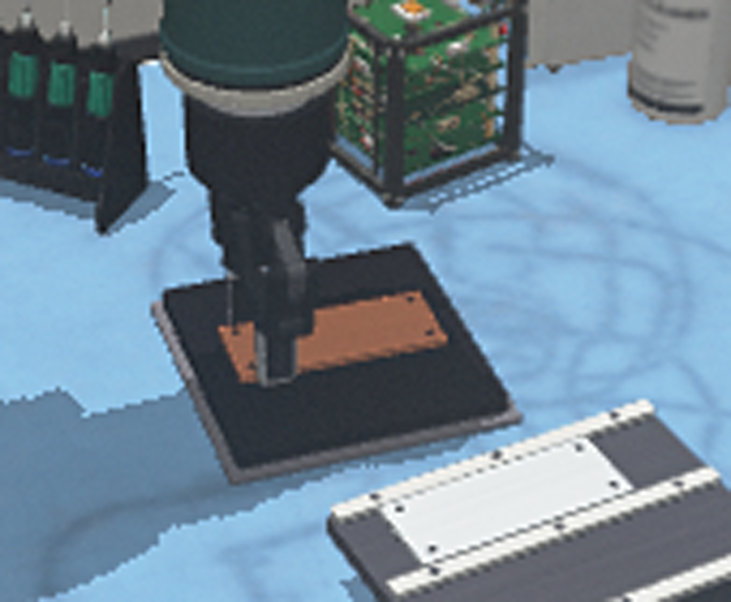

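Just above the pad with no contact yet. Creeping on.

Request:
arm_command(
  commands=[
    [[0,0.5,-0.5,0,0.6],[0,0.5,-1,0,0.6],[0,0.5,-1.5,0,0.6],[0,0.5,-2,0,0.6],[0,0.5,-2,0,0.6]],
  ],
)

```text
t: 12.45
tcp_pos: [0.5246, 0.113, 0.0274]
ee_rot: [173.7, 89.9, 169.3]
force: [-5.9, -0.5, 17.4]
finger_gap: 0.0436
```

Contact at 17 N. Easing up 0.5 mm and releasing.

Request:
arm_command(
  commands=[
    [[0,0,0.5,0,0.3],[0,0,0.5,0,-0.1],[0,0,0.5,0,-0.4],[0,0,0.5,0,-0.6],[0,0,0.5,0,-0.6],[0,0,0.5,0,-0.6],[0,0,5,0,-0.6],[0,0,20,0,-0.6],[0,0,45,0,-0.6],[0,0,75,0,-0.6],[0,0,105,0,-0.6],[0,0,120,0,-0.6]],
  ],
)

```text
t: 13.45
tcp_pos: [0.5256, 0.113, 0.1508]
ee_rot: [57.9, 89.9, 53.5]
force: [0.0, -0.8, 0.4]
finger_gap: 0.068
```

Request:
arm_command(
  commands=[
    [[-20,20,30,0,-0.6],[-45,45,60,0,-0.6],[-70,70,60,0,-0.6],[-90,95,60,0,-0.6],[-90,120,60,0,-0.6],[-90,145,60,0,-0.6],[-90,170,60,0,-0.6],[-90,170,60,0,-0.6]],
  ],
)

```text
t: 14.12
tcp_pos: [0.4346, 0.2876, 0.2111]
ee_rot: [68.4, 89.8, 64.2]
force: [-0.9, 0.7, 0.1]
finger_gap: 0.0683
```

```bash
python3 - <<'E'
from bench import imaging,bot
import cv2,pickle
s=bot.sense();T=imaging.read_camera("top");S=imaging.read_camera("scene")
pickle.dump((s,T,S),open("p10.pkl","wb"))
print(s["t"],s["tcp_pos"],s["finger_gap"],s["force"])
cv2.imwrite("pics/t10.png",cv2.resize(T["img"][135:245,195:385],None,fx=4,fy=4,interpolation=cv2.INTER_CUBIC))
cv2.imwrite("pics/s10.png",cv2.resize(S["img"][130:270,250:420],None,fx=4.3,fy=4.3,interpolation=cv2.INTER_CUBIC))
E
```

```text
14.1167 [0.43463205 0.28756273 0.21108218] 0.06834373508354605 [-0.90839159  0.68780302  0.1018753 ]
```

View pics/t10.png

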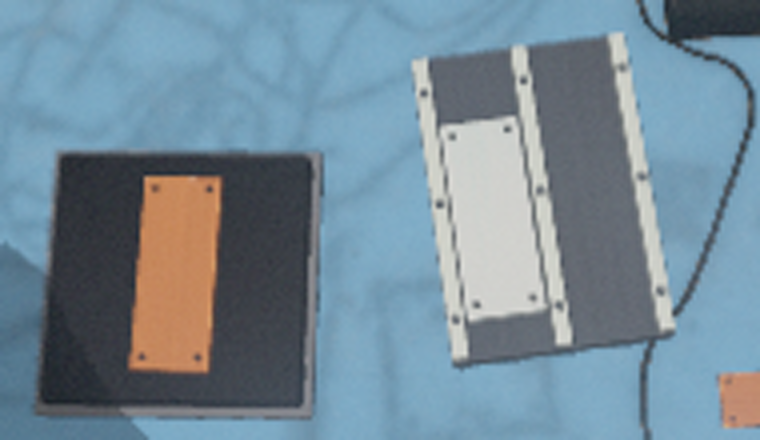

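View pics/s10.png

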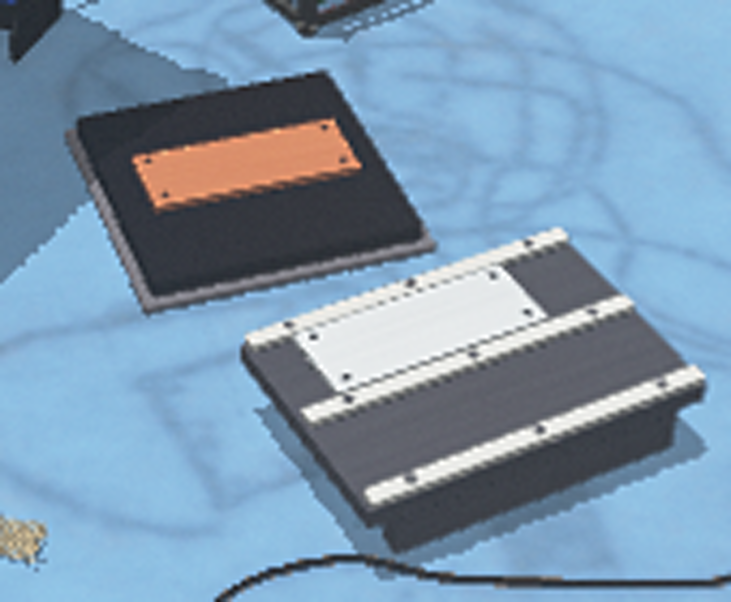

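```bash
python3 - <<'E'
from m import *
import pickle
s,T,S=pickle.load(open("p10.pkl","rb"))
tc=lambda a:(np.array(a,float)+.5)/4+[195,135]-.5
sc=lambda q:(np.array(q,float)+.5)/4.3+[250,130]-.5
def fit(c,u,l,w,z):
    r=least_squares(lambda p:(proj(c,rect(p,l,w,z))-u).ravel(),[.565,.11,-.07],x_scale=[.01]*3);b=back(c,u,z)
    return r.x[:2].round(4),np.degrees(r.x[2]).round(1),np.sqrt((r.fun**2).mean()).round(2),[round(1e3*np.linalg.norm(b[i]-b[(i+1)%4]),1) for i in range(4)]
print("T plate",fit(T,tc([(144,177),(221,178),(209,373),(129,369)]),.12,.047,.024))
print("T pad",fit(T,tc([(62,153),(312,154),(303,405),(42,402)]),.156,.156,.018))
print("S plate",fit(S,sc([(333,119),(361,162),(155,203),(134,157)]),.12,.047,.024))
# base: grey, assume outer corners; compute centre via pixels
for z in (0.0,.006,.01): print("T base",z,fit(T,tc([(57,151),(322,153),(311,416),(35,413)]),.164,.164,z))
# overlay expected pad top & plate
for n,c,o,f in (("t",T,(195,135),4),("s",S,(250,130),4)):
    im=c["img"][o[1]:o[1]+125,o[0]:o[0]+140].copy();im=cv2.resize(im,None,fx=5,fy=5,interpolation=cv2.INTER_CUBIC)
    for q,cl in ((rect((.565,.110,np.radians(-4.4)),.156,.156,.018),(0,255,0)),(rect((.565,.110,np.radians(-4.4)),.12,.047,.024),(255,0,255))):
        p=((proj(c,q)-o+.5)*5-.5).round().astype(np.int32);cv2.polylines(im,[p],True,cl,1)
    cv2.imwrite(f"pics/ov_{n}.png",im)
E
```

```text
T plate (array([0.5649, 0.1109]), np.float64(-5.1), np.float64(0.17), [np.float64(47.1), np.float64(120.5), np.float64(47.5), np.float64(118.9)])
T pad (array([0.5645, 0.1099]), np.float64(-4.4), np.float64(0.2), [np.float64(154.6), np.float64(155.9), np.float64(154.9), np.float64(155.3)])
S plate (array([0.564 , 0.1112]), np.float64(-5.0), np.float64(0.35), [np.float64(43.3), np.float64(120.2), np.float64(43.7), np.float64(118.6)])
T base 0.0 (array([0.5663, 0.1124]), np.float64(-4.6), np.float64(0.54), [np.float64(167.2), np.float64(166.3), np.float64(166.7), np.float64(166.4)])
T base 0.006 (array([0.5647, 0.1113]), np.float64(-4.6), np.float64(0.33), [np.float64(166.1), np.float64(165.2), np.float64(165.7), np.float64(165.4)])
T base 0.01 (array([0.5637, 0.1105]), np.float64(-4.6), np.float64(0.19), [np.float64(165.4), np.float64(164.5), np.float64(164.9), np.float64(164.6)])
```

View pics/ov_t.png

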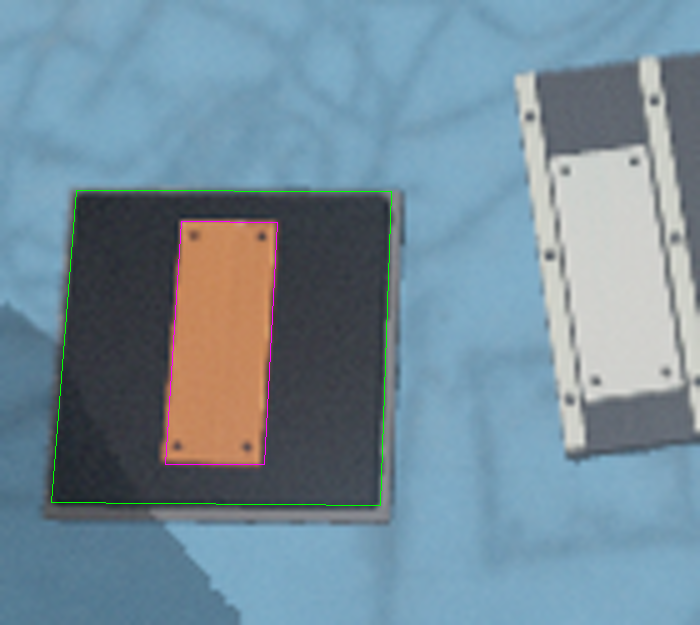

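View pics/ov_s.png

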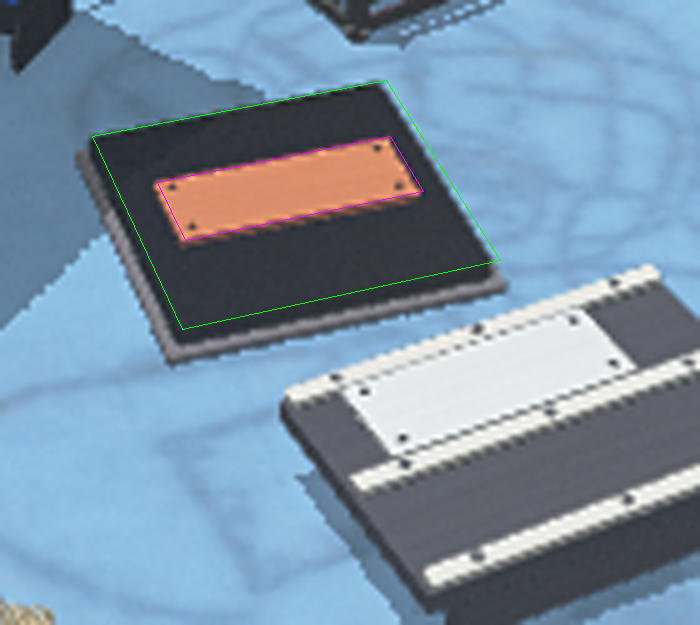

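The plate lies flat within about 1 mm of the pad centre in both views. The silver plate's corners have the same pixels as at the start, and the robot is clear. Handing in.

```bash
python3 - <<'E'
from bench import bot
print(bot.hand_in()); print(bot.sense()["t"])
E
```

```text
the job is handed in; nothing more can be done
None
the job is handed in; nothing more can be done
```

The job is done and handed in at about 14 s. I pushed the large copper plate along its lane until it stuck out about 40 mm (wrist view 40, scene view 39.5). Then I gripped the overhang, lifted it off and laid it flat on the black foam pad.

**Placing:** the top view puts the plate at (0.5649, 0.1109) and the pad centre at (0.5645, 0.1099), about 1 mm apart. The plate is turned less than 1° from the pad's sides. The scene view gives the plate at (0.564, 0.111).

**Other checks:** the silver plate shows at its starting pixels, and the robot was clear of everything. The largest force read at the end of a move was 17 N, when the plate touched the pad.

**Disagreements:**
- The scene view's own pad estimate was 4–5 mm off, probably because the dark side faces of the foam blend into its top. I relied on the top and wrist views for the pad.
- One fit of the held plate put it about 6 mm lower than expected, because I took the plate's lower edge for its upper one. The touch on the pad came within about 1 mm of the height I had worked out from the grip.

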